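# Take the brush wheel off the polishing unit's keyed spindle

### The job

Take the black brush wheel off the upright spindle of the grey polishing unit and set it down, hub upward, in the white tray. Two hidden keys hold the wheel on: draw the hub up lightly against them, turn it clockwise (seen from above) until you feel the keys drop into the hub's keyways, stop turning there, then slide the wheel straight up off the open end. Be gentle, never force the keys or the spindle; lower the wheel onto the tray floor before letting go, and leave everything else where it is.

Things in the scene. Friction and masses are not known exactly. Their poses are not given: they have to be found in the camera images.
- unit: grey polishing unit fixed to the worktop: housing 100x100 mm, 44 mm high. Origin: centre of its underside, on the axis of its upright spindle; z up. On its top a steel boss (28 mm across, top at z = 50 mm) carries the brush wheel
- spindle_end (a point): open upper end of the smooth, oiled steel spindle, on its axis, 118 mm above the unit's origin. The spindle is 14 mm thick, fixed below, and does not turn unless forced; it is sprung along its axis: pulled up by its keys it rises by up to 10 mm, resisting with 1.5 N at first and 0.5 N more per mm, then meets a hard stop
- key_level (a point): point on the spindle axis at the height of the keys' undersides (68 mm above the unit's origin). Two keys, each 3.5 mm wide and 4 mm high, stick out of the spindle on opposite sides to 12.5 mm from the axis, hidden inside the hub; this point does not tell their direction. Once they are in the keyways the spindle springs back down and the pull vanishes
- wheel: brush wheel, loose, about 0.1 kg: black disc 61 mm across (z = 1 to 13 mm with its brass flange) round an aluminium hub 37 mm across, 50 mm high (z = 0 to 50 mm); grip the hub above the disc. Origin: centre of the hub's underside, z up along the bore. Seated it lies 50 mm above the unit's origin, the spindle standing 18 mm out of the 18 mm bore; it is off the spindle when risen 68 mm
- keyway (a point): one of two opposite keyways, 6 mm wide, in the hub's 12 mm thick floor, on the wheel's +x and -x sides, 10.5 mm from its axis (notches and red dots on the hub's top show the sides). The floor meets the keys after a 6 mm lift. The hub must turn clockwise seen from above, by an unknown 0.35 to 1.4 rad from the start, for the keys to enter; turning on by more than about 0.2 rad then forces the keys
- tray: white enamelled tray fixed to the worktop, 136x161 mm (x, y of its frame), rim 38 mm high, sloping walls, floor about 100x120 mm and about 5 mm above the worktop. Origin: centre of its underside, z up
- felt_wheel: loose cream felt polishing wheel lying flat, 51 mm across, 14 mm high; bystander, leave it alone
- casting_ring: loose grey steel casting ring (a solid-looking short cylinder), 55 mm across, 55 mm high; bystander
- measure_cup: loose clear measuring cup, 65 mm across, 88 mm high; bystander
- wax_box: loose flat carton, 73x135x35 mm; bystander
- pliers: loose pliers with red handles lying flat, 54x168x13 mm; bystander
Not all that is in view belongs to the job. Of the things like the unit, leave any that is brown; of the rest the larger one is meant.

How it is judged:
By the outcome, as a careful person would: the job done as asked, in the order asked, and still so for the second after the job is handed in, with the robot touching nothing.
It also fails if it takes over 64 s, if anything falls off the work surface, if the arm or the gripper's body presses on something with over 40 N, if the wrist force passes 120 N, or if a joint passes its speed limit or range.

### The arm

A 6-joint arm with a two-finger parallel gripper is mounted at the origin on a cart in front of the work surface, level with it; the furniture and walls round the work are solid. World frame = base frame: x ahead of the robot, y to its left, z up, the work surface at z = 0. Lengths are in m, angles in rad, forces in N, time in s.
With the tool pointing down it reaches from about 0.375 to 0.975 m from the base axis. Payload 3.8 kg.
Tool frame: the origin (TCP) lies on the mounting face of the last link; the fingertips stand 173 mm ahead of it and the grasp point (between the pads) lies robot.pinch_z ahead of it (robot.pinch_z is the distance from the TCP to the grasp point, in m); y points along the fingers, z is the direction in which the jaws open and shut, and the axes are right-handed (so a half turn about y gives the same grasp; the last joint's range is limited). The gripper opens to 85 mm and grips with 20 to 120 N. Pads are 22 mm wide; open, the fingers measure 114 mm over their backs; the gripper's body (76 mm by 85 mm) begins 54 mm behind the grasp point. The pads swing forward as they close: fully open they stand 13 mm farther back than shut.
Start: joints at [1.299, 0.264, 1.604, -0, 1.274, -0.037], TCP at [0.157, 0.656, 0.405] pointing down, gripper open.
Joint ranges: [-2.63, 2.63], [-0.94, 2.18], [0.31, 2.57], [-1.31, 4.45], [0, 2.66], [-2.55, 2.55]. Speed limits (rad/s): [2.57, 2.57, 3.14, 3.14, 3.14, 3.14].

### API

Orientations are given as [roll, pitch, yaw] about the fixed x, y, z axes, in that order (R = Rz(yaw) Ry(pitch) Rx(roll)).
In Python, from bench import robot gives the robot as it stands. The module is installed in compiled form; this text tells all that it offers.
- The arm moves only by the tool play_rows, never from a script. Its argument "moves" is a list of rows, each an object of numbers: "dx", "dy", "dz": the shift along the tool's x, y, z in cm; "rx", "ry", "rz": the turn, a rotation vector about the tool's x, y, z in rad. A call has 1 to 10 rows; each row is the pose to reach, as a shift and turn from the pose commanded when the call began, along the tool's axes at that moment; what a row does not reach only later rows make up. A row lasts 1/8 s, in which the tool goes at most 62.5 mm and 10.7 degrees, less where a joint would pass 70% of its speed; a pose out of reach is approached as far as the arm can. A call with a gripper value outside its range is refused whole. "claw" is the closure, from -1 (fully open) to 1 (shut), so that 0 is half open, set as the call begins (left out, the last holds). The fingers move at their own pace and stop on an object; "grip_force" is the grip in N (left out, the last holds). Time passes only in rows, so rows that repeat a pose let the fingers close. It gives the time, the measured TCP pose, the force and the opening at its end, in the units of the state.
- robot.get_obs(): the state, without advancing time (a new reading comes with each control period).
- robot.capture(name): name is "scene" or "top"; returns (picture, depth): 400x640x3 uint8, blue, green, red; 400x640 float32, m along the optical axis (not along the pixel's ray), 0 where there is no reading.
- robot.camera_params(name): a dict with "fx", "fy", "cx", "cy" (pixels), "view" (4x4, takes a point from world to camera coordinates). Camera axes: x right, y up, looking along -z (the intrinsics and any distortion apply to the point x, -y, -z); pixel columns grow to the right and rows downward; lengths in m; the calibration is good to about 2 mm. A picture is of the moment at which its call begins. camera_params takes no time and is no camera call.
- robot.close_job(): hands the job in, once; it reports no verdict.
The state is a dict: "time": time; "q": joint angles; "qd": joint speeds; "effort": joint torques, N m; "tcp_pos": TCP position; "tool_rot": TCP orientation; "ft_force": force on the tool from outside, world axes, zero at the start; "moment": the same for the moment, N m; "grip_width": finger opening in m.
Only numpy, scipy, OpenCV 4.12 (cv2) and the standard library are available. Lean on these libraries where they do the work, as an engineer would, in place of code of your own. Each camera call takes 0.05 s, during which the arm holds its last target.

## Working session

There is one attempt and no reset: what is moved stays moved. The work goes in short steps, Python scripts to look and compute and a tool call to move; the robot and the scene stay as the last step left them, time stands still between calls to the robot, and variables do not carry over. Pictures are saved under pics/ and viewed, and the job is handed in when it is done.

Besides the shell and the picture viewer there is one more tool, called after ">>>" as name(argument=value, ...), one argument or row to a line, values as JSON. play_rows: Moves the arm, as the interface text tells. Its arguments: {"type":"object","properties":{"moves":{"type":"array","items":{"type":"object","properties":{"dx":{"type":"number"},"dy":{"type":"number"},"dz":{"type":"number"},"rx":{"type":"number"},"ry":{"type":"number"},"rz":{"type":"number"}}}},"claw":{"type":"number"},"grip_force":{"type":"number"}},"required":["moves"]}

```bash
mkdir -p pics; python3 - <<'E'
from bench import robot
import cv2,numpy as np
print(robot.get_obs(), robot.pinch_z)
for n in("scene","top"):
    p,d=robot.capture(n); np.savez(f"pics/{n}0.npz",p=p,d=d); cv2.imwrite(f"pics/{n}0.png",p); print(n,robot.camera_params(n))
E
```

```text
{'time': 0.0, 'q': array([ 1.29908313e+00,  2.64746457e-01,  1.60540111e+00,  1.70811742e-05,
        1.27368208e+00, -3.69182114e-02]), 'qd': array([-0.00128378, -0.00025736, -0.00053139,  0.00035479,  0.00184744,
        0.00055281]), 'effort': array([-2.47598211e-03, -5.15112376e+01, -3.67304564e+01, -2.54414554e-04,
        1.31766958e-02, -4.30541746e-06]), 'tcp_pos': array([0.15695121, 0.65613862, 0.40335145]), 'tool_rot': array([-1.57303120e+00,  9.88775787e-05, -2.34800115e-01]), 'ft_force': array([-0.1964544 ,  0.33306914,  0.18346204]), 'moment': array([ 0.0342941 ,  0.00091554, -0.03069758]), 'grip_width': 0.08522673807499706} 0.1547
scene {'fx': 468.2348337015822, 'fy': 468.2348337015822, 'cx': 312.3208234964457, 'cy': 200.56209263551952, 'view': array([[ 0.90743931, -0.41953469, -0.0233356 , -0.49146228],
       [ 0.20168944,  0.38618137,  0.90010295, -0.19841699],
       [-0.36861264, -0.82149534,  0.43505187, -1.16738939],
       [ 0.        ,  0.        ,  0.        ,  1.        ]])}
top {'fx': 451.8684466654507, 'fy': 451.8684466654507, 'cx': 317.74455902422505, 'cy': 202.4447748515956, 'view': array([[-0.05192264, -0.99864837,  0.00233876,  0.02609054],
       [ 0.97499251, -0.05018568,  0.21649711, -0.58003462],
       [-0.21608712,  0.01352138,  0.97628046, -1.30371479],
       [ 0.        ,  0.        ,  0.        ,  1.        ]])}
```

View pics/scene0.png

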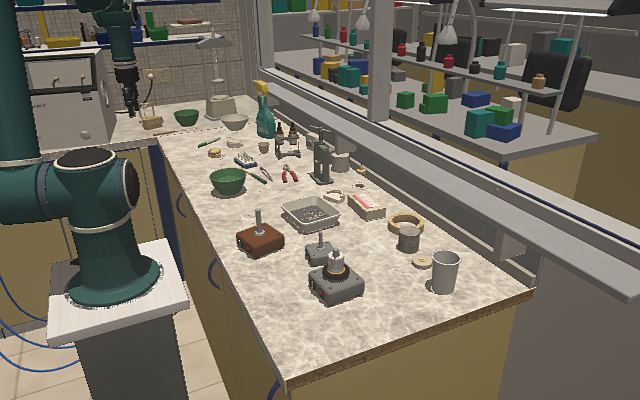

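View pics/top0.png

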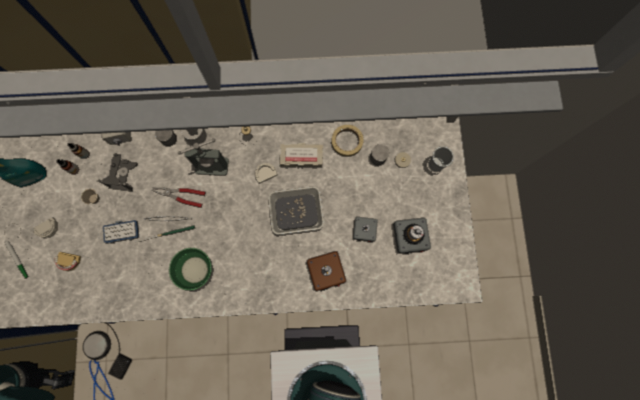

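Three things look like the unit in the top view: a brown one (325,270), a small grey one (365,229) and a larger grey one (412,235) carrying the wheel. The larger grey one fits the description. I'll check it in enlarged crops.

```bash
cat > h.py <<'E'
import numpy as np,cv2
from bench import robot
def ray(n,u,v):
    c=robot.camera_params(n);V=c['view'];R=V[:3,:3];t=V[:3,3]
    d=np.array([(u-c['cx'])/c['fx'],-(v-c['cy'])/c['fy'],-1.])
    return -R.T@t,R.T@d
def onz(n,u,v,z):
    o,d=ray(n,u,v);s=(z-o[2])/d[2];return o+s*d
def proj(n,P):
    c=robot.camera_params(n);V=c['view'];p=V[:3,:3]@np.array(P)+V[:3,3]
    return np.array([c['cx']+c['fx']*p[0]/-p[2],c['cy']-c['fy']*p[1]/-p[2]])
def cloud(n,d):
    c=robot.camera_params(n);V=c['view'];v,u=np.mgrid[:400,:640]
    P=np.stack([(u-c['cx'])/c['fx']*d,-(v-c['cy'])/c['fy']*d,-d],-1)
    return (P-V[:3,3])@V[:3,:3]
E
python3 - <<'E'
from h import *
a=np.load('pics/top0.npz')['p'];b=np.load('pics/scene0.npz')['p']
A=cv2.resize(a[180:280,260:460],None,fx=4,fy=4,interpolation=cv2.INTER_CUBIC)[:400]
B=cv2.resize(b[230:310,280:400],None,fx=6,fy=6,interpolation=cv2.INTER_CUBIC)
cv2.imwrite('pics/c1.png',A);cv2.imwrite('pics/c2.png',B)
A=cv2.resize(a[210:260,385:440],None,fx=12,fy=12,interpolation=cv2.INTER_CUBIC)
cv2.imwrite('pics/c3.png',A[:600])
for n in('top','scene'):
    d=np.load(f'pics/{n}0.npz')['d'];C=cloud(n,d)
    uv=(413,228) if n=='top' else (335,254)
    for dv in range(-12,30,3):
        print(n,uv[0],uv[1]+dv,C[uv[1]+dv,uv[0]].round(3))
E
```

```text
top 413 216 [ 0.535 -0.302  0.003]
top 413 219 [ 0.518 -0.291  0.046]
top 413 222 [ 0.509 -0.29   0.047]
top 413 225 [ 0.497 -0.286  0.06 ]
top 413 228 [ 0.482 -0.276  0.102]
top 413 231 [ 0.474 -0.276  0.096]
top 413 234 [ 0.464 -0.274  0.104]
top 413 237 [ 0.457 -0.275  0.094]
top 413 240 [ 0.452 -0.281  0.062]
top 413 243 [ 0.443 -0.281  0.06 ]
top 413 246 [ 0.436 -0.282  0.048]
top 413 249 [ 0.427 -0.282  0.047]
top 413 252 [ 0.423 -0.292 -0.002]
top 413 255 [ 0.413 -0.29  -0.001]
scene 335 242 [ 0.572 -0.085  0.   ]
scene 335 245 [ 0.563 -0.102  0.002]
scene 335 248 [ 0.468 -0.287  0.121]
scene 335 251 [ 0.466 -0.292  0.116]
scene 335 254 [ 0.467 -0.29   0.107]
scene 335 257 [ 0.467 -0.288  0.097]
scene 335 260 [ 0.461 -0.301  0.098]
scene 335 263 [ 0.46  -0.302  0.091]
scene 335 266 [ 0.461 -0.3    0.082]
scene 335 269 [ 0.461 -0.301  0.075]
scene 335 272 [ 0.461 -0.302  0.067]
scene 335 275 [ 0.459 -0.305  0.061]
scene 335 278 [ 0.456 -0.311  0.058]
scene 335 281 [ 0.458 -0.307  0.047]
```

View pics/c1.png

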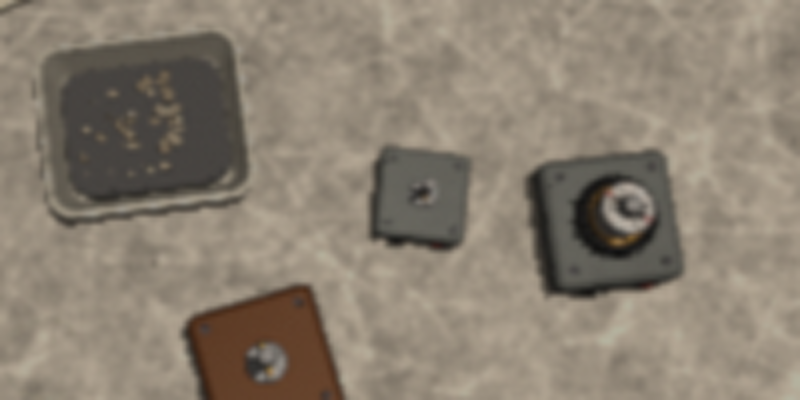

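View pics/c2.png

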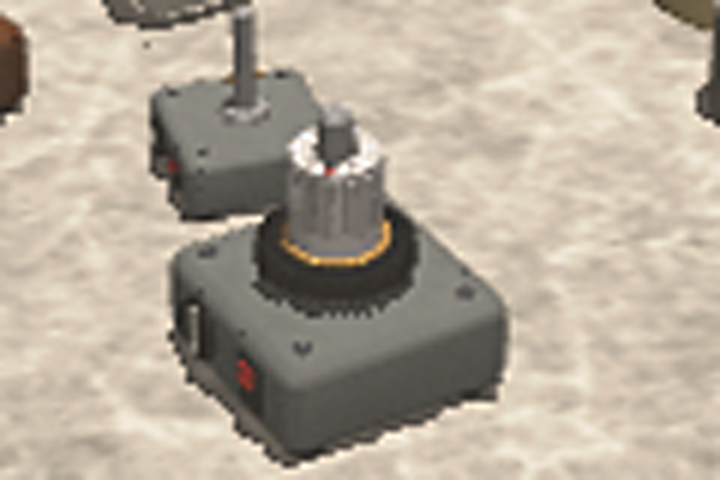

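View pics/c3.png

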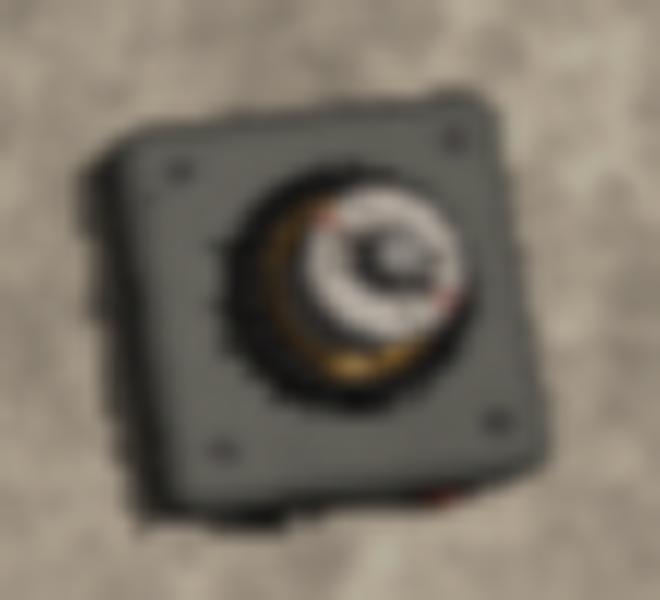

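The crops confirm it. The larger grey unit (top 412,235) carries the black wheel with an aluminium hub, and red dots show at roughly (412,228) and (422,234). Next I'll measure the axis and the tray.

```bash
python3 - <<'E'
from h import *
a=np.load('pics/top0.npz');p,d=a['p'],a['d'];C=cloud('top',d)
# housing top from depth
m=(C[...,2]>.038)&(C[...,2]<.052)&(np.abs(C[...,0]-.467)<.1)&(np.abs(C[...,1]+.28)<.1)
P=C[m][:,:2].astype(np.float32); r=cv2.minAreaRect(P); print('housing depth',r,m.sum())
m=(C[...,2]>.09)&(np.abs(C[...,0]-.467)<.06)&(np.abs(C[...,1]+.28)<.06)
print('hubtop depth',C[m].mean(0),(C[m].min(0)+C[m].max(0))/2,m.sum())
# bright hub ring in top
hsv=cv2.cvtColor(p,cv2.COLOR_BGR2HSV)
roi=np.zeros((400,640),np.uint8);roi[222:242,405:428]=1
g=cv2.cvtColor(p,cv2.COLOR_BGR2GRAY)
mk=((g>105)*roi).astype(np.uint8); 
ct=max(cv2.findContours(mk,cv2.RETR_EXTERNAL,cv2.CHAIN_APPROX_NONE)[0],key=len)
(c,rad)=cv2.minEnclosingCircle(ct);e=cv2.fitEllipse(ct);print('ring',c,rad,e)
print(onz('top',*c,.1),onz('top',*e[0],.1))
red=((hsv[...,1]>90)&((hsv[...,0]<10)|(hsv[...,0]>170))*1>0)&(roi>0)
n,l,s,ce=cv2.connectedComponentsWithStats(red.astype(np.uint8))
for i in range(1,n):print('red',s[i,4],ce[i],onz('top',*ce[i],.1))
# housing by colour in scene: spindle top
b=np.load('pics/scene0.npz')['p'];
# tray
for n in('top','scene'):
  D=np.load(f'pics/{n}0.npz')['d'];Q=cloud(n,D)
  near=(np.abs(Q[...,0]-.53)<.13)&(np.abs(Q[...,1]-.03)<.13)
  for lo,hi in((.03,.045),(.02,.045),(.003,.012)):
    m=near&(Q[...,2]>lo)&(Q[...,2]<hi); R=Q[m]
    print(n,lo,m.sum(),cv2.minAreaRect(R[:,:2].astype(np.float32)) if m.sum()>5 else '')
E
```

```text
housing depth ((0.4702572524547577, -0.28432613611221313), (0.1020483747124672, 0.10022351890802383), 3.9965789318084717) 697
hubtop depth [ 0.47024411 -0.28336184  0.10268713] [ 0.47064898 -0.28469148  0.10864821] 119
ring (416.77777099609375, 231.38888549804688) 6.252267360687256 ((416.69036865234375, 231.43190002441406), (11.326456069946289, 11.789600372314453), 118.04881286621094)
[ 0.47179308 -0.28608075  0.1       ] [ 0.47168052 -0.28581468  0.1       ]
top 0.03 607 ((0.5103259682655334, 0.051565155386924744), (0.26711535453796387, 0.1724497228860855), 13.485944747924805)
top 0.02 896 ((0.5103259682655334, 0.051565155386924744), (0.26711535453796387, 0.1724497228860855), 13.485944747924805)
top 0.003 1611 ((0.5300849676132202, 0.030097074806690216), (0.2596813142299652, 0.2599535286426544), 0.04724254831671715)
scene 0.03 529 ((0.5096458792686462, 0.05054869502782822), (0.2654256522655487, 0.17596371471881866), 13.855125427246094)
scene 0.02 885 ((0.509647011756897, 0.05005505681037903), (0.2666860818862915, 0.17642921209335327), 14.36988639831543)
scene 0.003 796 ((0.5307815670967102, 0.028551630675792694), (0.2600761651992798, 0.2589082419872284), 89.21686553955078)
```

```bash
cat >> h.py <<'E'
from scipy.optimize import least_squares
def cyl(n,d,lo,hi,c0,r=.0185):
    C=cloud(n,d);m=(C[...,2]>lo)&(C[...,2]<hi)&(np.hypot(C[...,0]-c0[0],C[...,1]-c0[1])<.024)
    P=C[m]
    f=least_squares(lambda c:np.hypot(P[:,0]-c[0],P[:,1]-c[1])-r,c0,loss='soft_l1',f_scale=.002)
    return f.x,m.sum()
E
python3 - <<'E'
from h import *
for n in('scene','top'):
    d=np.load(f'pics/{n}0.npz')['d'];print(n,cyl(n,d,.067,.096,[.4707,-.285]))
# triangulate spindle tip
o1,d1=ray('scene',336.2,248.3)
print('scene tip',onz('scene',336.2,248.3,.118),'top proj of (.4707,-.285,.118),.1',proj('top',[.4707,-.285,.118]),proj('top',[.4707,-.285,.1]),'scene',proj('scene',[.4707,-.285,.118]),proj('scene',[.4707,-.285,.08]))
b=np.load('pics/scene0.npz')['p']
for v in(246,247,248,249,250,256,260,264,268): print(v,cv2.cvtColor(b,cv2.COLOR_BGR2GRAY)[v,324:350])
Q=cloud('top',np.load('pics/top0.npz')['d'])
near=(np.abs(Q[...,0]-.53)<.1)&(np.abs(Q[...,1]-.03)<.11)
roi=np.zeros((400,640),bool);roi[180:243,262:332]=1
for lo,hi in((.015,.045),(.03,.045)):
  m=roi&(Q[...,2]>lo)&(Q[...,2]<hi);print('tray',m.sum(),cv2.minAreaRect(Q[m][:,:2].astype(np.float32)))
m=roi&(Q[...,2]>.0)&(Q[...,2]<.012)&(abs(Q[...,0]-.52)<.04)&(abs(Q[...,1]-.04)<.05);print('floor z',np.percentile(Q[m][:,2],[10,50,90]))
T=np.array([.157,.656,.405]);from scipy.spatial.transform import Rotation as Ro
E
```

```text
scene (array([ 0.47051235, -0.28472243]), np.int64(162))
top (array([ 0.47132131, -0.28628225]), np.int64(49))
scene tip [ 0.47165577 -0.28606791  0.118     ] top proj of (.4707,-.285,.118),.1 [417.79944505 230.8178787 ] [416.44444293 231.780257  ] scene [335.60458799 248.17881276] [335.63283708 262.38474702]
246 [126 137 137 138 137 136 135 135 165 207 201 193 190 193 195 193 191 190
 189 188 191 199 201 196 192 195]
247 [167 137 139 137 137 135 136 131 129 166 188 173 180 211 213 206 200 196
 190 192 191 203 204 199 200 201]
248 [114 138 139 135 136 135 135 135 131 124 175 165 165 168 182 210 207 202
 187 172 180 191 208 212 213 216]
249 [ 99 139 137 136 137 136 137 137 135 118 145 180 172 147 149 192 186 190
 200 190 175 178 183 192 198 205]
250 [137 136 136 134 135 132 133 132 124  82 138 156 150 128 101 153 175 173
 178 181 178 182 189 188 187 189]
256 [120 117 110  97 135 253 230 201 168  94  78  88  85  95 176 241 241 229
 230 160 174 221 215 212 213 213]
260 [ 82  83  78  84 105  92 108  93  91 115 124 132 143 108 165 115 108 109
 100 116 195 217 206 200 197 194]
264 [ 93 100  80  64  99 113 105  96  90 109 102 121 127 101 113 112 112 108
  94  99  59  91 145 175 195 190]
268 [ 48  53  57  83  95 104 102  95  98 107 102 120 123 102 110 110 111 117
 119 131 171  59  49  50  51  88]
tray 1423 ((0.5880011916160583, 0.07350543141365051), (0.1809629201889038, 0.17410175502300262), 4.49048376083374)
tray 454 ((0.5667316913604736, 0.06523880362510681), (0.1372600495815277, 0.16094978153705597), 4.49048376083374)
floor z [0.00106114 0.00405068 0.01069319]
```

>>> play_rows(
  moves=[
    {"dx": 3, "dz": -2.5},
    {"dx": 7.5, "dz": -6.3},
    {"dx": 12, "dz": -10.1},
    {"dx": 16.5, "dz": -13.9},
    {"dx": 21, "dz": -17.7},
    {"dx": 25.5, "dz": -21.5},
    {"dx": 30, "dz": -25.3},
    {"dx": 33, "dz": -29},
    {"dx": 34.5, "dz": -34},
    {"dx": 36, "dz": -39},
  ],
  claw=-1,
  grip_force=20,
)

```text
schema error: expected keys dx, dy, dz, rx, ry, rz
```

>>> play_rows(
  moves=[
    {"dx": 3, "dy": 0, "dz": -2.5, "rx": 0, "ry": 0, "rz": 0},
    {"dx": 7.5, "dy": 0, "dz": -6.3, "rx": 0, "ry": 0, "rz": 0},
    {"dx": 12, "dy": 0, "dz": -10.1, "rx": 0, "ry": 0, "rz": 0},
    {"dx": 16.5, "dy": 0, "dz": -13.9, "rx": 0, "ry": 0, "rz": 0},
    {"dx": 21, "dy": 0, "dz": -17.7, "rx": 0, "ry": 0, "rz": 0},
    {"dx": 25.5, "dy": 0, "dz": -21.5, "rx": 0, "ry": 0, "rz": 0},
    {"dx": 30, "dy": 0, "dz": -25.3, "rx": 0, "ry": 0, "rz": 0},
    {"dx": 33, "dy": 0, "dz": -29, "rx": 0, "ry": 0, "rz": 0},
    {"dx": 34.5, "dy": 0, "dz": -34, "rx": 0, "ry": 0, "rz": 0},
    {"dx": 36, "dy": 0, "dz": -39, "rx": 0, "ry": 0, "rz": 0},
  ],
  claw=-1,
  grip_force=20,
)

```text
time: 1.35
tcp_pos: [0.4164, 0.1917, 0.4042]
tool_rot: [-1.571, 0.001, -0.235]
ft_force: [0.3, 0.4, -0.1]
grip_width: 0.0856
```

>>> play_rows(
  moves=[
    {"dx": 2, "dy": 0, "dz": -5.5, "rx": 0, "ry": 0, "rz": 0},
    {"dx": 4, "dy": 0, "dz": -11, "rx": 0, "ry": 0, "rz": 0},
    {"dx": 6, "dy": 0, "dz": -16.5, "rx": 0, "ry": 0, "rz": 0},
    {"dx": 8, "dy": 0, "dz": -22, "rx": 0, "ry": 0, "rz": 0},
    {"dx": 10, "dy": 0, "dz": -27.5, "rx": 0, "ry": 0, "rz": 0},
    {"dx": 12, "dy": 0, "dz": -33, "rx": 0, "ry": 0, "rz": 0},
    {"dx": 14, "dy": 2, "dz": -38.5, "rx": 0, "ry": 0, "rz": 0},
    {"dx": 16, "dy": 4, "dz": -43, "rx": 0, "ry": 0, "rz": 0},
    {"dx": 16.45, "dy": 6, "dz": -45.2, "rx": 0, "ry": 0, "rz": 0},
    {"dx": 16.45, "dy": 8, "dz": -45.2, "rx": 0, "ry": 0, "rz": 0},
  ],
)

```text
time: 2.6
tcp_pos: [0.4709, -0.2864, 0.3234]
tool_rot: [-1.571, 0.001, -0.238]
ft_force: [0.5, 0.5, 0.0]
grip_width: 0.0853
```

```bash
python3 - <<'E'
from h import *
print(robot.get_obs())
p,d=robot.capture('scene');B=cv2.resize(p[180:310,260:420],None,fx=4,fy=4,interpolation=cv2.INTER_CUBIC);cv2.imwrite('pics/c4.png',B)
E
```

```text
{'time': 2.6, 'q': array([-5.91450333e-01,  9.70594659e-02,  1.95562867e+00, -3.40645276e-04,
        1.08956078e+00, -1.92457875e+00]), 'qd': array([ 0.02359418,  0.13637391,  0.17197792,  0.01159597, -0.29457869,
        0.00940597]), 'effort': array([ -1.00288566, -39.99659657, -34.96658564,  -0.17151496,
         0.21706039,  -0.09118671]), 'tcp_pos': array([ 0.47090382, -0.28635462,  0.32344072]), 'tool_rot': array([-1.57085212e+00,  7.20213103e-04, -2.37510155e-01]), 'ft_force': array([0.51154945, 0.54751323, 0.01376816]), 'moment': array([ 0.03434049, -0.03959634, -0.00142942]), 'grip_width': 0.0853417461716074}
```

View pics/c4.png

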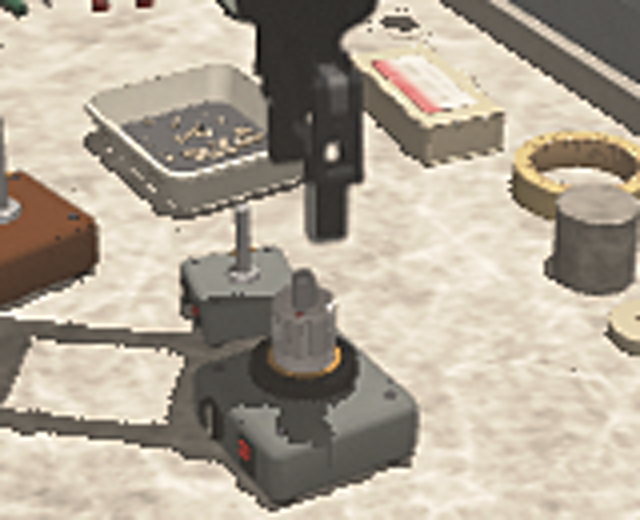

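```bash
python3 - <<'E'
from h import *
t=np.array([.4709,-.2864]);z=np.array([.2328,.9725])
for s in(-.055,-.045,.045,.055):
  for h in(.15,.163): print(s,h,proj('scene',[*(t+s*z),h]))
d=robot.capture('scene')[1];C=cloud('scene',d)
for v in range(228,246,2):print(v,C[v,342].round(3))
E
```

```text
-0.055 0.15 [342.21828753 248.84398858]
-0.055 0.163 [342.24571349 243.56480552]
-0.045 0.15 [341.03328597 246.43996652]
-0.045 0.163 [341.05373218 241.19406042]
0.045 0.15 [331.24173134 226.57576198]
0.045 0.163 [331.20912868 221.61401726]
0.055 0.15 [330.24215962 224.5479229 ]
0.055 0.163 [330.20460531 219.61610938]
228 [ 0.449 -0.355  0.21 ]
230 [ 0.46  -0.334  0.192]
232 [ 0.458 -0.338  0.19 ]
234 [ 0.458 -0.339  0.186]
236 [ 0.458 -0.338  0.181]
238 [ 0.459 -0.337  0.175]
240 [ 0.46  -0.336  0.169]
242 [ 0.461 -0.333  0.163]
244 [ 0.582 -0.108  0.003]
```

>>> play_rows(
  moves=[
    {"dx": 0, "dy": 3, "dz": 0, "rx": 0, "ry": 0, "rz": 0},
    {"dx": 0, "dy": 5.5, "dz": 0, "rx": 0, "ry": 0, "rz": 0},
    {"dx": 0, "dy": 7.5, "dz": 0, "rx": 0, "ry": 0, "rz": 0},
    {"dx": 0, "dy": 8.4, "dz": 0, "rx": 0, "ry": 0, "rz": 0},
    {"dx": 0, "dy": 8.4, "dz": 0, "rx": 0, "ry": 0, "rz": 0},
    {"dx": 0, "dy": 8.4, "dz": 0, "rx": 0, "ry": 0, "rz": 0},
  ],
)

```text
time: 3.45
tcp_pos: [0.4718, -0.2847, 0.2419]
tool_rot: [-1.571, -0.002, -0.235]
ft_force: [-0.1, 1.1, 0.5]
grip_width: 0.0853
```

```bash
python3 - <<'E'
from h import *
print(robot.get_obs())
p,d=robot.capture('top');B=cv2.resize(p[190:270,370:460],None,fx=6,fy=6,interpolation=cv2.INTER_CUBIC);cv2.imwrite('pics/c5.png',B)
E
```

```text
{'time': 3.45, 'q': array([-5.88098899e-01,  1.89103787e-01,  2.01995489e+00, -4.53103795e-06,
        9.30567023e-01, -1.92429328e+00]), 'qd': array([ 4.53717241e-05, -3.65870660e-03, -2.03561847e-03, -2.11091849e-04,
       -1.51863534e-03, -3.47624795e-04]), 'effort': array([ 2.87653087e-02, -4.09853017e+01, -3.04028249e+01,  1.11984082e-03,
        2.68347259e-02,  8.48798663e-05]), 'tcp_pos': array([ 0.47181741, -0.28468333,  0.24190618]), 'tool_rot': array([-1.57148066, -0.00184407, -0.23459862]), 'ft_force': array([-0.11501531,  1.05245095,  0.48708497]), 'moment': array([ 0.0006411 , -0.00256043,  0.02057049]), 'grip_width': 0.0852547294795266}
```

View pics/c5.png

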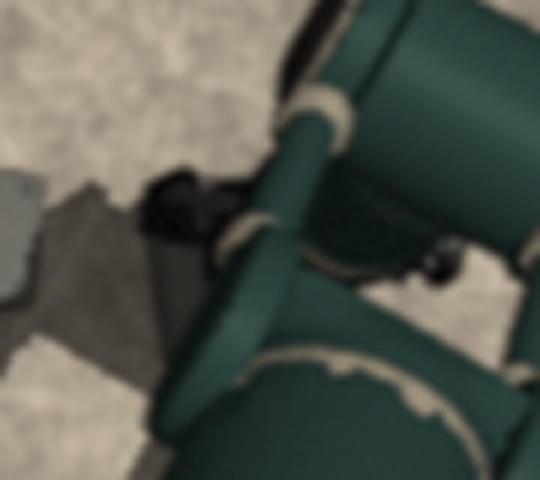

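>>> play_rows(
  moves=[
    {"dx": 0, "dy": 0.1, "dz": 0, "rx": 0, "ry": 0, "rz": 0},
    {"dx": 0, "dy": 0.1, "dz": 0, "rx": 0, "ry": 0, "rz": 0},
    {"dx": 0, "dy": 0.1, "dz": 0, "rx": 0, "ry": 0, "rz": 0},
    {"dx": 0, "dy": 0.1, "dz": 0, "rx": 0, "ry": 0, "rz": 0},
    {"dx": 0, "dy": 0.1, "dz": 0, "rx": 0, "ry": 0, "rz": 0},
    {"dx": 0, "dy": 0.1, "dz": 0, "rx": 0, "ry": 0, "rz": 0},
  ],
  claw=1,
  grip_force=25,
)

```text
time: 4.25
tcp_pos: [0.4714, -0.2846, 0.2401]
tool_rot: [-1.571, -0.0, -0.235]
ft_force: [-1.7, 0.3, 5.0]
grip_width: 0.0365
```

```bash
python3 - <<'E'
from h import *
o=robot.get_obs();print({k:o[k] for k in('time','tcp_pos','ft_force','moment','grip_width')})
p,d=robot.capture('scene');B=cv2.resize(p[200:310,280:400],None,fx=5,fy=5,interpolation=cv2.INTER_CUBIC);cv2.imwrite('pics/c6.png',B)
E
```

```text
{'time': 4.25, 'tcp_pos': array([ 0.47138459, -0.28455901,  0.24008814]), 'ft_force': array([-1.7108714 ,  0.31232718,  4.97919457]), 'moment': array([0.06688056, 0.21411265, 0.07526247]), 'grip_width': 0.036486142552208445}
```

View pics/c6.png

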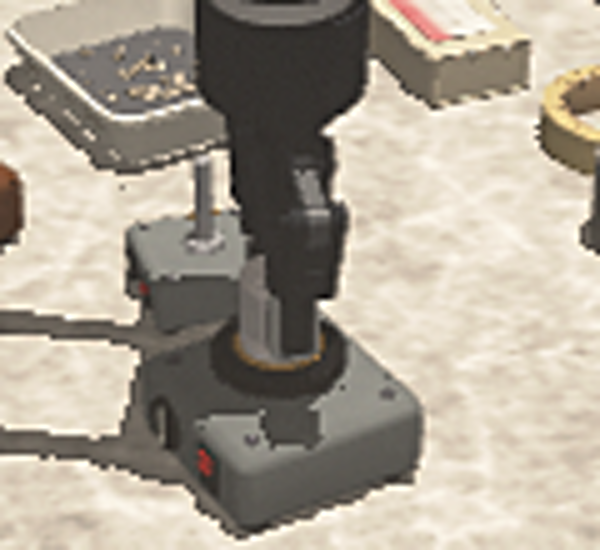

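>>> play_rows(
  moves=[
    {"dx": 0, "dy": -0.15, "dz": 0, "rx": 0, "ry": 0, "rz": 0},
    {"dx": 0, "dy": -0.3, "dz": 0, "rx": 0, "ry": 0, "rz": 0},
    {"dx": 0, "dy": -0.4, "dz": 0, "rx": 0, "ry": 0, "rz": 0},
    {"dx": 0, "dy": -0.4, "dz": 0, "rx": 0, "ry": 0, "rz": 0},
    {"dx": 0, "dy": -0.4, "dz": 0, "rx": 0, "ry": 0, "rz": 0},
  ],
)

```text
time: 4.92
tcp_pos: [0.4711, -0.2843, 0.2435]
tool_rot: [-1.571, 0.0, -0.235]
ft_force: [-0.9, -0.4, -0.8]
grip_width: 0.036
```

>>> play_rows(
  moves=[
    {"dx": 0, "dy": -0.1, "dz": 0, "rx": 0, "ry": 0, "rz": 0},
    {"dx": 0, "dy": -0.2, "dz": 0, "rx": 0, "ry": 0, "rz": 0},
    {"dx": 0, "dy": -0.3, "dz": 0, "rx": 0, "ry": 0, "rz": 0},
    {"dx": 0, "dy": -0.3, "dz": 0, "rx": 0, "ry": 0, "rz": 0},
    {"dx": 0, "dy": -0.3, "dz": 0, "rx": 0, "ry": 0, "rz": 0},
  ],
)

```text
time: 5.55
tcp_pos: [0.4712, -0.2844, 0.2465]
tool_rot: [-1.571, 0.0, -0.235]
ft_force: [0.5, -0.8, -3.5]
grip_width: 0.0365
```

>>> play_rows(
  moves=[
    {"dx": 0, "dy": -0.1, "dz": 0, "rx": 0, "ry": 0, "rz": 0},
    {"dx": 0, "dy": -0.1, "dz": 0, "rx": 0, "ry": 0.05, "rz": 0},
    {"dx": 0, "dy": -0.1, "dz": 0, "rx": 0, "ry": 0.1, "rz": 0},
    {"dx": 0, "dy": -0.1, "dz": 0, "rx": 0, "ry": 0.15, "rz": 0},
    {"dx": 0, "dy": -0.1, "dz": 0, "rx": 0, "ry": 0.15, "rz": 0},
    {"dx": 0, "dy": -0.1, "dz": 0, "rx": 0, "ry": 0.15, "rz": 0},
  ],
)

```text
time: 6.3
tcp_pos: [0.4711, -0.2845, 0.2476]
tool_rot: [-1.571, 0.0, -0.384]
ft_force: [-0.5, -2.6, -3.4]
grip_width: 0.0365
```

```bash
python3 - <<'E'
from h import *
o=robot.get_obs();print({k:o[k] for k in('time','tcp_pos','tool_rot','ft_force','moment','grip_width')})
p,d=robot.capture('scene');B=cv2.resize(p[200:310,280:400],None,fx=5,fy=5,interpolation=cv2.INTER_CUBIC);cv2.imwrite('pics/c7.png',B)
E
```

```text
{'time': 6.3, 'tcp_pos': array([ 0.47111757, -0.28446423,  0.24757888]), 'tool_rot': array([-1.57095175e+00,  3.77199066e-04, -3.83961147e-01]), 'ft_force': array([-0.49087703, -2.56107624, -3.36483501]), 'moment': array([-0.31864919,  0.09841089,  0.00689843]), 'grip_width': 0.036514959033706856}
```

View pics/c7.png

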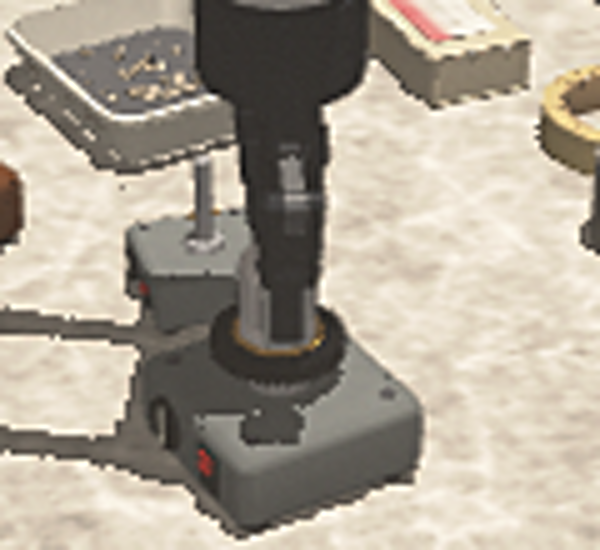

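>>> play_rows(
  moves=[
    {"dx": 0.04, "dy": 0, "dz": -0.1, "rx": 0, "ry": 0, "rz": 0},
    {"dx": 0.04, "dy": 0, "dz": -0.1, "rx": 0, "ry": 0.05, "rz": 0},
    {"dx": 0.04, "dy": 0, "dz": -0.1, "rx": 0, "ry": 0.1, "rz": 0},
    {"dx": 0.04, "dy": 0, "dz": -0.1, "rx": 0, "ry": 0.15, "rz": 0},
    {"dx": 0.04, "dy": 0, "dz": -0.1, "rx": 0, "ry": 0.15, "rz": 0},
  ],
)

```text
time: 6.98
tcp_pos: [0.4711, -0.2852, 0.2475]
tool_rot: [-1.57, 0.001, -0.534]
ft_force: [-0.7, 0.8, -4.1]
grip_width: 0.0366
```

>>> play_rows(
  moves=[
    {"dx": 0, "dy": 0, "dz": 0, "rx": 0, "ry": 0.04, "rz": 0},
    {"dx": 0, "dy": 0, "dz": 0, "rx": 0, "ry": 0.08, "rz": 0},
    {"dx": 0, "dy": 0, "dz": 0, "rx": 0, "ry": 0.08, "rz": 0},
  ],
)

```text
time: 7.35
tcp_pos: [0.4716, -0.2858, 0.2483]
tool_rot: [-1.571, -0.001, -0.613]
ft_force: [-0.1, -0.3, -1.0]
grip_width: 0.0364
```

>>> play_rows(
  moves=[
    {"dx": 0, "dy": 0, "dz": 0, "rx": 0, "ry": 0.04, "rz": 0},
    {"dx": 0, "dy": 0, "dz": 0, "rx": 0, "ry": 0.06, "rz": 0},
    {"dx": 0, "dy": 0, "dz": 0, "rx": 0, "ry": 0.06, "rz": 0},
  ],
)

```text
time: 7.72
tcp_pos: [0.4714, -0.2856, 0.248]
tool_rot: [-1.571, -0.001, -0.674]
ft_force: [-0.5, -0.1, -0.2]
grip_width: 0.0362
```

The pull vanished at a 0.38 rad turn: Fz went from -4.1 N to -1 N, which is just the wheel's weight. The second queued call then turned the hub another 0.06 rad. I'll check for any twisting moment before lifting.

```bash
python3 - <<'E'
from h import *
for i in range(2):
    o=robot.get_obs();print({k:o[k].round(3) if k!='time' else o[k] for k in('time','tcp_pos','tool_rot','ft_force','moment')}); robot.capture('scene')
E
```

```text
{'time': 7.725, 'tcp_pos': array([ 0.471, -0.286,  0.248]), 'tool_rot': array([-1.571e+00, -1.000e-03, -6.740e-01]), 'ft_force': array([-0.467, -0.061, -0.179]), 'moment': array([0.006, 0.006, 0.018])}
{'time': 7.775, 'tcp_pos': array([ 0.471, -0.286,  0.248]), 'tool_rot': array([-1.571e+00, -1.000e-03, -6.740e-01]), 'ft_force': array([-0.047,  0.23 , -0.702]), 'moment': array([-0.077, -0.005, -0.009])}
```

>>> play_rows(
  moves=[
    {"dx": 0, "dy": -0.3, "dz": 0, "rx": 0, "ry": 0, "rz": 0},
    {"dx": 0, "dy": -0.6, "dz": 0, "rx": 0, "ry": 0, "rz": 0},
    {"dx": 0, "dy": -0.6, "dz": 0, "rx": 0, "ry": 0, "rz": 0},
  ],
)

```text
time: 8.2
tcp_pos: [0.4714, -0.2856, 0.2541]
tool_rot: [-1.571, -0.001, -0.675]
ft_force: [0.8, -0.5, -0.4]
grip_width: 0.0363
```

>>> play_rows(
  moves=[
    {"dx": 0, "dy": -0.8, "dz": 0, "rx": 0, "ry": 0, "rz": 0},
    {"dx": 0, "dy": -1.6, "dz": 0, "rx": 0, "ry": 0, "rz": 0},
    {"dx": 0, "dy": -2.4, "dz": 0, "rx": 0, "ry": 0, "rz": 0},
    {"dx": 0, "dy": -2.4, "dz": 0, "rx": 0, "ry": 0, "rz": 0},
  ],
)

```text
time: 8.7
tcp_pos: [0.4716, -0.2857, 0.2789]
tool_rot: [-1.571, -0.002, -0.675]
ft_force: [0.6, 0.3, -0.3]
grip_width: 0.0363
```

>>> play_rows(
  moves=[
    {"dx": 0, "dy": -1, "dz": 0, "rx": 0, "ry": 0, "rz": 0},
    {"dx": 0, "dy": -2, "dz": 0, "rx": 0, "ry": 0, "rz": 0},
    {"dx": 0, "dy": -3, "dz": 0, "rx": 0, "ry": 0, "rz": 0},
    {"dx": 0, "dy": -4, "dz": 0, "rx": 0, "ry": 0, "rz": 0},
    {"dx": 0, "dy": -6, "dz": 0, "rx": 0, "ry": 0, "rz": 0},
    {"dx": 0, "dy": -8, "dz": 0, "rx": 0, "ry": 0, "rz": 0},
    {"dx": 0, "dy": -8, "dz": 0, "rx": 0, "ry": 0, "rz": 0},
  ],
)

```text
time: 9.57
tcp_pos: [0.472, -0.286, 0.3601]
tool_rot: [-1.57, -0.005, -0.675]
ft_force: [-0.1, 0.2, -0.5]
grip_width: 0.0365
```

```bash
python3 - <<'E'
from h import *
o=robot.get_obs();print({k:o[k] for k in('time','tcp_pos','tool_rot','ft_force','q')})
p,d=robot.capture('scene');B=cv2.resize(p[150:310,260:420],None,fx=3.7,fy=3.7,interpolation=cv2.INTER_CUBIC);cv2.imwrite('pics/c8.png',B)
C=cloud('scene',d);tc=o['tcp_pos']
m=(np.hypot(C[...,0]-tc[0],C[...,1]-tc[1])<.035)&(C[...,2]>.125)&(C[...,2]<.2)
print('lowest',np.percentile(C[m][:,2],[0,2,10]))
p,d=np.load('pics/top0.npz')['p'],np.load('pics/top0.npz')['d'];C=cloud('top',d)
for t in([.567,.065],[.55,.03],[.58,.1],[.60,.065],[.53,.065]):
    u,v=proj('top',[*t,.005]).round().astype(int);print(t,u,v,C[v,u].round(3))
# white rim by colour
print([onz('top',u,v,.038).round(3) for u,v in((272,190),(320,189),(322,230),(272,235))])
E
```

```text
{'time': 9.575, 'tcp_pos': array([ 0.4719801 , -0.28597225,  0.3601271 ]), 'tool_rot': array([-1.57038382, -0.00461387, -0.67476139]), 'ft_force': array([-0.05835382,  0.16883985, -0.45049292]), 'q': array([-5.89887742e-01,  6.32730153e-02,  1.92017304e+00,  2.17628223e-05,
        1.15351438e+00, -1.48593241e+00])}
lowest [0.17288453 0.17401189 0.17672534]
[0.567, 0.065] 296 212 [0.565 0.065 0.01 ]
[0.55, 0.03] 307 217 [0.547 0.031 0.015]
[0.58, 0.1] 285 208 [0.579 0.099 0.014]
[0.6, 0.065] 296 202 [0.595 0.063 0.019]
[0.53, 0.065] 297 223 [0.529 0.063 0.016]
[array([0.633, 0.135, 0.038]), array([ 0.629, -0.013,  0.038]), array([ 0.5  , -0.013,  0.038]), array([0.492, 0.14 , 0.038])]
```

View pics/c8.png

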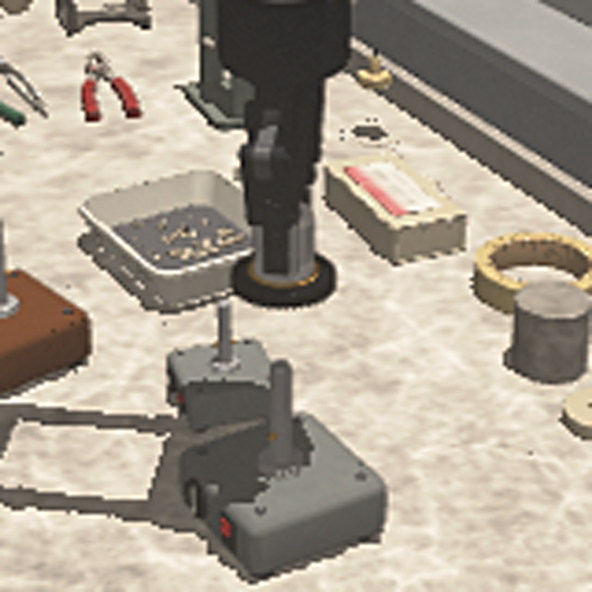

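>>> play_rows(
  moves=[
    {"dx": -2, "dy": 0, "dz": 4.5, "rx": 0, "ry": 0, "rz": 0},
    {"dx": -4.2, "dy": 0, "dz": 9.5, "rx": 0, "ry": 0, "rz": 0},
    {"dx": -6.4, "dy": 0, "dz": 14.5, "rx": 0, "ry": 0, "rz": 0},
    {"dx": -8.6, "dy": 0, "dz": 19.5, "rx": 0, "ry": 0, "rz": 0},
    {"dx": -10.8, "dy": 0, "dz": 24.5, "rx": 0, "ry": 0, "rz": 0},
    {"dx": -13, "dy": 0, "dz": 29.4, "rx": 0, "ry": 0, "rz": 0},
    {"dx": -14.7, "dy": 0, "dz": 33.2, "rx": 0, "ry": 0, "rz": 0},
    {"dx": -14.7, "dy": 3, "dz": 33.2, "rx": 0, "ry": 0, "rz": 0},
    {"dx": -14.7, "dy": 6, "dz": 33.2, "rx": 0, "ry": 0, "rz": 0},
    {"dx": -14.7, "dy": 6, "dz": 33.2, "rx": 0, "ry": 0, "rz": 0},
  ],
)

```text
time: 10.88
tcp_pos: [0.5617, 0.0657, 0.2935]
tool_rot: [-1.577, 0.006, -0.674]
ft_force: [0.2, 0.1, -0.5]
grip_width: 0.0366
```

```bash
python3 - <<'E'
from h import *
o=robot.get_obs();print({k:o[k] for k in('time','tcp_pos','tool_rot','ft_force','q')})
p,d=robot.capture('scene');B=cv2.resize(p[100:260,230:390],None,fx=3.7,fy=3.7,interpolation=cv2.INTER_CUBIC);cv2.imwrite('pics/c9.png',B)
E
```

```text
{'time': 10.875, 'tcp_pos': array([0.56174338, 0.06565827, 0.29351277]), 'tool_rot': array([-1.57669177,  0.00633645, -0.67431348]), 'ft_force': array([ 0.19579594,  0.12760359, -0.53298872]), 'q': array([ 7.23215726e-02,  1.56993156e-01,  1.94843464e+00, -2.73576311e-05,
        1.04481967e+00, -8.24166112e-01])}
```

View pics/c9.png

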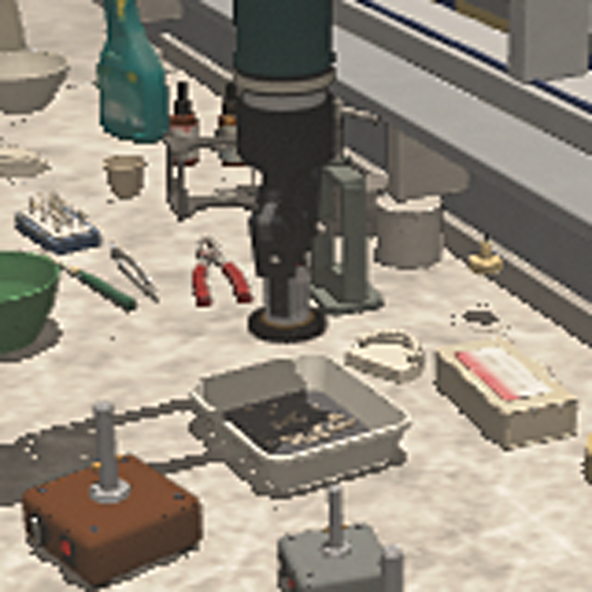

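>>> play_rows(
  moves=[
    {"dx": 0, "dy": 2.5, "dz": 0, "rx": 0, "ry": 0, "rz": 0},
    {"dx": 0, "dy": 5, "dz": 0, "rx": 0, "ry": 0, "rz": 0},
    {"dx": 0, "dy": 6.5, "dz": 0, "rx": 0, "ry": 0, "rz": 0},
    {"dx": 0, "dy": 7.5, "dz": 0, "rx": 0, "ry": 0, "rz": 0},
    {"dx": 0, "dy": 8, "dz": 0, "rx": 0, "ry": 0, "rz": 0},
    {"dx": 0, "dy": 8, "dz": 0, "rx": 0, "ry": 0, "rz": 0},
    {"dx": 0, "dy": 8, "dz": 0, "rx": 0, "ry": 0, "rz": 0},
  ],
)

```text
time: 11.8
tcp_pos: [0.5643, 0.0656, 0.2184]
tool_rot: [-1.57, -0.001, -0.675]
ft_force: [-0.0, 0.5, -1.9]
grip_width: 0.0364
```

```bash
python3 - <<'E'
from h import *
o=robot.get_obs();print({k:o[k] for k in('time','tcp_pos','tool_rot','ft_force')})
p,d=robot.capture('scene');B=cv2.resize(p[170:250,260:360],None,fx=6,fy=6,interpolation=cv2.INTER_CUBIC);cv2.imwrite('pics/c10.png',B)
E
```

```text
{'time': 11.8, 'tcp_pos': array([0.56431738, 0.06558612, 0.21842874]), 'tool_rot': array([-1.56990497e+00, -9.58164673e-04, -6.74791886e-01]), 'ft_force': array([-0.04859535,  0.45778596, -1.89652699])}
```

View pics/c10.png

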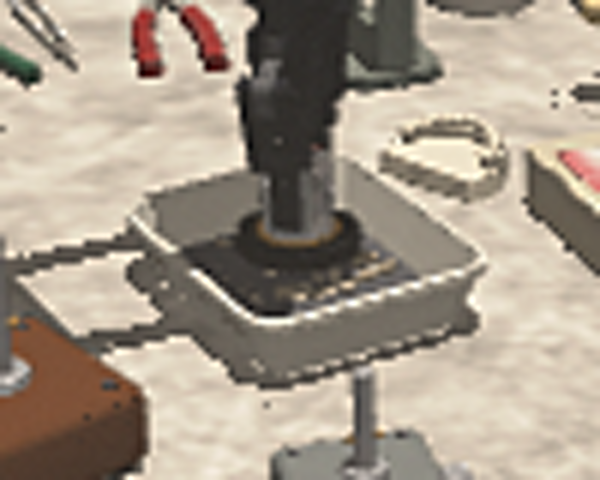

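>>> play_rows(
  moves=[
    {"dx": 0, "dy": 0.6, "dz": 0, "rx": 0, "ry": 0, "rz": 0},
    {"dx": 0, "dy": 1.2, "dz": 0, "rx": 0, "ry": 0, "rz": 0},
    {"dx": 0, "dy": 1.5, "dz": 0, "rx": 0, "ry": 0, "rz": 0},
    {"dx": 0, "dy": 1.5, "dz": 0, "rx": 0, "ry": 0, "rz": 0},
  ],
)

```text
time: 12.35
tcp_pos: [0.5636, 0.0656, 0.2021]
tool_rot: [-1.572, 0.001, -0.675]
ft_force: [-0.6, -0.4, -1.3]
grip_width: 0.0361
```

>>> play_rows(
  moves=[
    {"dx": 0, "dy": 0.2, "dz": 0, "rx": 0, "ry": 0, "rz": 0},
    {"dx": 0, "dy": 0.4, "dz": 0, "rx": 0, "ry": 0, "rz": 0},
    {"dx": 0, "dy": 0.4, "dz": 0, "rx": 0, "ry": 0, "rz": 0},
    {"dx": 0, "dy": 0.4, "dz": 0, "rx": 0, "ry": 0, "rz": 0},
  ],
)

```text
time: 12.85
tcp_pos: [0.5639, 0.0656, 0.1987]
tool_rot: [-1.571, -0.0, -0.675]
ft_force: [0.1, -0.3, -0.8]
grip_width: 0.0363
```

>>> play_rows(
  moves=[
    {"dx": 0, "dy": 0.1, "dz": 0, "rx": 0, "ry": 0, "rz": 0},
    {"dx": 0, "dy": 0.2, "dz": 0, "rx": 0, "ry": 0, "rz": 0},
    {"dx": 0, "dy": 0.2, "dz": 0, "rx": 0, "ry": 0, "rz": 0},
    {"dx": 0, "dy": 0.2, "dz": 0, "rx": 0, "ry": 0, "rz": 0},
  ],
)

```text
time: 13.35
tcp_pos: [0.5639, 0.0655, 0.1966]
tool_rot: [-1.571, 0.0, -0.675]
ft_force: [-0.0, 0.9, -0.8]
grip_width: 0.0365
```

>>> play_rows(
  moves=[
    {"dx": 0, "dy": 0.1, "dz": 0, "rx": 0, "ry": 0, "rz": 0},
    {"dx": 0, "dy": 0.15, "dz": 0, "rx": 0, "ry": 0, "rz": 0},
    {"dx": 0, "dy": 0.15, "dz": 0, "rx": 0, "ry": 0, "rz": 0},
    {"dx": 0, "dy": 0.15, "dz": 0, "rx": 0, "ry": 0, "rz": 0},
  ],
)

```text
time: 13.85
tcp_pos: [0.5639, 0.0655, 0.1952]
tool_rot: [-1.571, 0.0, -0.675]
ft_force: [-0.6, -0.3, -0.2]
grip_width: 0.036
```

>>> play_rows(
  moves=[
    {"dx": 0, "dy": 0.1, "dz": 0, "rx": 0, "ry": 0, "rz": 0},
    {"dx": 0, "dy": 0.1, "dz": 0, "rx": 0, "ry": 0, "rz": 0},
    {"dx": 0, "dy": 0.1, "dz": 0, "rx": 0, "ry": 0, "rz": 0},
  ],
)

```text
time: 14.22
tcp_pos: [0.5639, 0.0655, 0.1941]
tool_rot: [-1.571, 0.0, -0.675]
ft_force: [0.1, -0.9, -1.2]
grip_width: 0.0361
```

>>> play_rows(
  moves=[
    {"dx": 0, "dy": 0.1, "dz": 0, "rx": 0, "ry": 0, "rz": 0},
    {"dx": 0, "dy": 0.1, "dz": 0, "rx": 0, "ry": 0, "rz": 0},
    {"dx": 0, "dy": 0.1, "dz": 0, "rx": 0, "ry": 0, "rz": 0},
  ],
)

```text
time: 14.6
tcp_pos: [0.5641, 0.0655, 0.1936]
tool_rot: [-1.571, -0.0, -0.675]
ft_force: [-0.5, 0.1, 1.9]
grip_width: 0.0365
```

Contact shows at TCP z = 0.1936, with Fz now +1.9 N. The wheel is on the tray floor, so I'll release it.

>>> play_rows(
  moves=[
    {"dx": 0, "dy": 0, "dz": 0, "rx": 0, "ry": 0, "rz": 0},
    {"dx": 0, "dy": 0, "dz": 0, "rx": 0, "ry": 0, "rz": 0},
    {"dx": 0, "dy": 0, "dz": 0, "rx": 0, "ry": 0, "rz": 0},
    {"dx": 0, "dy": 0, "dz": 0, "rx": 0, "ry": 0, "rz": 0},
    {"dx": 0, "dy": 0, "dz": 0, "rx": 0, "ry": 0, "rz": 0},
  ],
  claw=-0.5,
)

```text
time: 15.22
tcp_pos: [0.5639, 0.0655, 0.1931]
tool_rot: [-1.571, 0.0, -0.675]
ft_force: [-0.7, 0.2, 0.3]
grip_width: 0.0638
```

>>> play_rows(
  moves=[
    {"dx": 0, "dy": -1, "dz": 0, "rx": 0, "ry": 0, "rz": 0},
    {"dx": 0, "dy": -3, "dz": 0, "rx": 0, "ry": 0, "rz": 0},
    {"dx": 0, "dy": -6, "dz": 0, "rx": 0, "ry": 0, "rz": 0},
    {"dx": 0, "dy": -10, "dz": 0, "rx": 0, "ry": 0, "rz": 0},
    {"dx": 0, "dy": -14, "dz": 0, "rx": 0, "ry": 0, "rz": 0},
    {"dx": 0, "dy": -18, "dz": 0, "rx": 0, "ry": 0, "rz": 0},
    {"dx": 0, "dy": -18, "dz": 0, "rx": 0, "ry": 0, "rz": 0},
    {"dx": 0, "dy": -18, "dz": 0, "rx": 0, "ry": 0, "rz": 0},
  ],
)

```text
time: 16.23
tcp_pos: [0.5636, 0.0655, 0.3732]
tool_rot: [-1.571, -0.0, -0.675]
ft_force: [0.3, -0.5, -0.2]
grip_width: 0.0638
```

```bash
python3 - <<'E'
from h import *
o=robot.get_obs();print({k:o[k] for k in('time','tcp_pos','tool_rot','ft_force','grip_width')})
p,d=robot.capture('scene');B=cv2.resize(p[150:310,220:460],None,fx=3.3,fy=3.3,interpolation=cv2.INTER_CUBIC);cv2.imwrite('pics/c11.png',B)
C=cloud('scene',d);print(cyl('scene',d,.02,.05,[.564,.0655]))
m=(np.hypot(C[...,0]-.564,C[...,1]-.0655)<.03)&(C[...,2]<.09);print('hub top',np.percentile(C[m][:,2],[95,99]))
E
```

```text
{'time': 16.225, 'tcp_pos': array([0.56357154, 0.06552307, 0.3732244 ]), 'tool_rot': array([-1.57075049e+00, -6.89622463e-05, -6.74761464e-01]), 'ft_force': array([ 0.32005102, -0.46469486, -0.21828897]), 'grip_width': 0.06376335446907713}
(array([0.56410174, 0.06710251]), np.int64(116))
hub top [0.05595548 0.05742915]
```

View pics/c11.png

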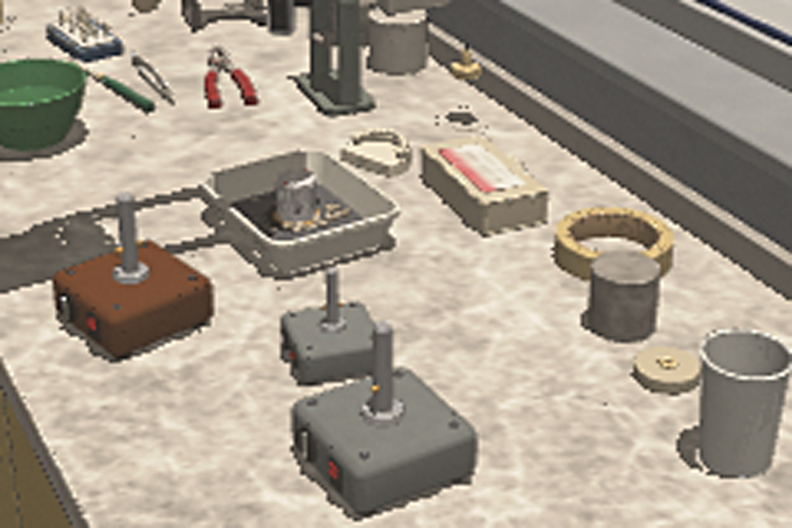

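The wheel sits upright near the middle of the tray (crop 298,200), with its hub top at z ≈ 0.056. The spindle is bare, the bystanders look unmoved and the arm is clear of everything.

```bash
python3 -c "
from bench import robot
print(robot.close_job())"
```

```text
the job is handed in; nothing more can be done
None
```

The brush wheel is off the larger grey unit and standing hub up on the tray floor near the centre, and the job is handed in (about 16 s on the robot's clock).

- **Keys:** I gripped the hub at 25 N and drew it up about 8 mm, with a light pull of about 3 N. At a clockwise turn of 0.38 rad the upward pull vanished (Fz from -4.1 to about -1 N).
- **Overrun:** A second turn call was already queued, so the hub turned about 0.06 rad further than the point where I felt the drop. At that position the twisting moment was about zero and the lift showed no pull. The keys entered somewhere between 0.30 and 0.38 rad, so the overrun was at most 0.14 rad, within the stated 0.2 rad limit.
- **Placing:** I lowered the wheel until it touched the floor (Fz +1.9 N) before opening the gripper.
- **Last checks:** The scene picture shows the wheel upright at about (0.564, 0.067), with its hub top at z ≈ 0.056 m against the expected 0.055 m. The spindle is bare, the bystanders look unmoved and the gripper is well clear. The initial depth readings put the tray floor at 10–19 mm, which disagreed with the stated 5 mm or so; contact put it at about 4 mm.
- **Side force:** The highest I saw during the turn was about 2.6 N. I eased it by shifting the gripper about 1 mm.

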